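Lock the lamp regulator, draw the filter plate and present it to the prism

ROBOT

A 6-joint arm with a two-finger parallel gripper is mounted at the origin on the work surface. World frame = base frame: x ahead of the robot, y to its left, z up, the work surface at z = 0. Lengths are in m, angles in rad, forces in N, time in s.
With the tool pointing down it reaches from about 0.35 to 0.975 m from the base axis. Payload 4.9 kg.
Tool frame: the origin (TCP) lies midway between the tips of the shut fingers; the grasp point (between the pads) lies 19 mm behind it; z points along the fingers, y is the line along which they close (so a half turn about z gives the same grasp; the last joint's range is limited). The gripper opens to 85 mm and grips with 20 to 120 N. Pads are 22 mm wide; open, the fingers measure 114 mm over their backs; the gripper's body (76 mm by 85 mm) begins 54 mm behind the grasp point. The pads swing forward as they close: fully open they stand 13 mm farther back than shut.
Start: joints at [-1.332, 0.053, 1.613, -0, 1.476, -0.119], TCP at [0.219, -0.585, 0.231] pointing down, gripper open.
Joint ranges: [-3.01, 3.01], [-1.01, 2.22], [0.06, 2.58], [-1.02, 4.17], [0.09, 2.62], [-3.14, 3.14]. Speed limits (rad/s): [2.57, 2.57, 3.14, 3.14, 3.14, 3.14].

INTERFACE

Orientations are given as a rotation vector (axis times angle).
In Python, from station import ctrl gives the robot as it stands.
- The arm moves only by the tool carry_out, never from a script. Its argument "moves" is a list of rows, each an object of numbers: "x", "y", "z": the shift along the tool's x, y, z in units of 25 mm (1.0 is 25 mm); "turn": the turn about the tool's z in rad. In form: [{"x": .., "y": .., "z": .., "turn": ..}, ...]. A call has exactly 8 rows; each row shifts and turns the commanded pose from where the row before left it, along the tool's axes as they then stand; what a row does not reach is not made up. A row lasts 1/10 s, in which the tool goes at most 50 mm and 8.59 degrees, less where a joint would pass 70% of its speed; a pose out of reach is approached as far as the arm can. A call is refused whole if a number of a shift passes 1 or a number of a turn 0.15, either way. A call with a gripper value outside its range is refused whole. "grip" is the finger opening in mm, from 0 to 85.4, set as the call begins (left out, the last holds). The fingers move at their own pace and stop on an object; "newtons" is the grip in N (left out, the last holds). Time passes only in rows, so rows that do not move let the fingers close, or fill a call up. It gives the time, the measured TCP pose, the force, the opening and the grip force at its end, in the units of the state.
- ctrl.get_obs(): the state, without advancing time (a new reading comes with each control period).
- ctrl.get_image(name): name is "side" or "top" or "wrist"; returns the picture (420x560x3 uint8, red, green, blue); there is no depth.
- ctrl.calibration(name): a dict with "fx", "fy", "cx", "cy" (pixels), "R" (3x3) and "t" (3): a world point X has camera coordinates R X + t; the wrist camera has in their place "T_tool_cam" (4x4, takes a point from camera to tool coordinates, whose origin is the TCP and whose axes are the flange's). Camera axes: x right, y down, z forward; pixel columns grow to the right and rows downward; lengths in m; the calibration is good to about 2 mm. A picture is of the moment at which its call begins: read the wrist's pose just before it. calibration takes no time and is no camera call.
- ctrl.finish_job(): hands the job in; it is judged then, once.
Trained networks look in the newest picture that a camera, given by its name, has taken for a name from the list of things; names that differ only in an ending like _2 or _b are one class to them, and where a whole thing is asked for, a point or a joint stands for the part that bears it (a point fixed in the world has none). Each returns a list of dicts, best first, with "confidence" (0 to 1); they miss things now and then, are a little off and sometimes report something else, mostly with a low value. They report only what shows in the picture. A call takes as long as a camera call.
- ctrl.look_for(camera, query): "rect" ([left, top, width, height] in pixels, round what is visible of it).
- ctrl.mark_of(camera, query): "pixel" ([column, row] in pixels: a listed point, or the origin of a listed thing).
The state is a dict: "t": time; "q": joint angles; "dq": joint speeds; "effort": joint torques, N m; "tool_pos": TCP position; "tool_rot": TCP orientation; "contact_force": force on the tool from outside, world axes, zero at the start; "wrist_torque": the same for the moment, N m; "opening": finger opening in m; "grip_force": force on a finger pad.
Only numpy, scipy, OpenCV 4.12 (cv2) and the standard library are available. Lean on these libraries where they do the work, as an engineer would, in place of code of your own. Each camera call takes 0.05 s, during which the arm holds its last target. There are 200 camera calls.

TASK

First turn the lamp regulator's knob so that its bar grip points at the mark, then slide the fork lock fully home around it. After that lift the flap of the filter housing well open and leave it standing open, draw the hidden filter plate up and out by its tab, and present it to the glass prism on the brass rail: hold it upright and square to the prism's flat front face, about 6 cm in front of that face and level with the prism, neither pushing the prism nor disturbing anything else on the bench. Finish while still holding the plate there, still, in the gripper.

Things in the scene. Friction and masses are not known exactly. Their poses are not given: they have to be found in the camera images.
- knob (a joint): turn of the regulator knob in rad about the vertical, positive anticlockwise seen from above; it starts between 0.45 and 1.1; 0 = the bar grip points at the mark (straight at the fork lock); stops at -1.3 and 1.3; stays where it is left (about 0.05 N m friction)
- knob_grip (a point): centre of the knob's bar grip, on its vertical axis, 49 mm above the bench; turns with the knob. Bar 12 mm thick (point x), 46 mm long (point y, the way it points), from 26 to 66 mm above the bench, on a round skirt of 52 mm diameter. It sits on a fixed aluminium panel 90 x 190 mm, 18 mm high, on either side of the bench; the mark is a black line on the panel
- fork (a joint): travel in m of the fork lock on the panel: 0 = parked, 0.065 = fully home, prongs either side of the bar grip; stays where it is left (about 1.5 N friction). It slides level, straight at the knob, along -y of fork_post. It does not itself stop the knob from turning
- fork_post (a point): middle of the fork's upright round post (16 mm diameter, from 38 to 76 mm above the bench, this point at 58). Its x, y are the panel's axes: -y points from post to knob. Post to knob axis: 123 mm parked, 58 mm home. The fork is 50 mm wide, 28 to 38 mm above the bench; its two prong tips lie 71 mm ahead of the post, 52 mm from the knob's axis when parked
- flap (a joint): opening of the flap in rad: 0 = shut, 1.57 = upright, 1.9 = the stop, leaning back; a stiff hinge, the flap stays where it is left (about 1.5 to 3 N at the bar)
- flap_bar (a point): middle of the flap's handle, a horizontal round bar of 10 mm diameter and 80 mm length along the point's y, held 38 mm clear ahead of the flap's front edge by an arm at each end; 118 mm above the bench when shut
- flap_hinge (a point): middle of the hinge line, along the point's y on the housing's far top edge, 115.5 mm above the bench. The point tilts with the flap; the handle bar always lies at (-160, 0, 3) mm in its axes, which are the housing's when shut. Lifting swings the bar up and over towards the housing's +x (turning about +y)
- housing: fixed grey filter housing, open-topped box 120 (x) x 130 (y) x 115 mm high under the flap, walls 5 mm, on either side of the bench; origin at the centre of its underside, hinge at +x, handle at -x. Inside, hidden until the flap opens, the plate stands upright in guides, 10 mm forward (-x) of the middle, faces to +-x; it comes straight up
- plate_tab (a point): centre of the filter plate's grip tab: steel, 10 mm thick (point x), 26 mm wide (point y), 28 mm tall, on top of the plate. In the housing this point is 90 mm above the bench, the tab's top 11 mm below the housing's rim
- plate_pane (a point): centre of the filter plate's framed pane, 64 mm wide (point y) x 64 mm tall x 6 mm thick (point x), 46 mm below the tab's centre; z up along the plate. The plate weighs about 120 g, 92 mm tall in all, either face may show
- prism_centre (a point): centre of the upright triangular glass prism (60 mm tall, 59 mm sides) on the carriage, 70 mm above the bench. Its flat front face is square to the point's x, faces -x and lies 17 mm from this point, so the pane's centre belongs 77 mm to -x, at the same height. y runs along the rail. The brass carriage below is 62 x 70 mm, top 40 mm above the bench
- slide_rail: fixed brass rail 300 mm long along its y, 30 mm high at its end blocks, with the carriage and prism; origin under its middle
- wick_holder: bystander: lamp wick holder, a turned nickel spool 44 mm across, 62 mm tall; origin at its underside
- pot: bystander: orange clay polishing pot, 76 mm across, 60 mm tall; origin at its underside
- square: bystander: steel square lying flat (75 mm stock with a 100 mm blade); origin at its underside
- float: bystander: green glass float, 72 mm ball on a cork foot, 80 mm tall; origin at its underside
- brush: bystander: brush lying flat; origin at its underside
- loupe: bystander: black loupe ring, 52 mm across, 22 mm tall; origin at its underside
- lens_blank: bystander: glass lens blank, a disc 64 mm across, 14 mm tall; origin at its underside
- plate: the loose filter plate itself (see its two points); origin at the centre of its lower edge

How it is judged:
By the outcome, as a careful person would: the job done as asked, in the order asked, and still so for the second after the job is handed in, while the arm keeps its last pose, push and grip.
It also fails if it takes over 72 s, if anything falls off the work surface, if the arm or the gripper's body presses on something with over 40 N, if the wrist force passes 120 N, or if a joint passes its speed limit or range.

## Working session

There is one attempt and no reset: what is moved stays moved. The work goes in short steps, Python scripts to look and compute and a tool call to move; the robot and the scene stay as the last step left them, time stands still between calls to the robot, and variables do not carry over. Pictures are saved under pics/ and viewed, at most 10 in all, crops included, and the job is handed in when it is done.

Besides the shell and the picture viewer there is one more tool, called after "Emit:" as name(argument=value, ...), one argument or row to a line, values as JSON. carry_out: Moves the arm, as the interface text tells. Its arguments: {"type":"object","properties":{"moves":{"type":"array"},"grip":{"type":"number"},"newtons":{"type":"number"}},"required":["moves"]}

```bash
ls; mkdir -p pics
cat > h.py <<'E'
import numpy as np, cv2, json
from station import ctrl
from scipy.spatial.transform import Rotation as Rn
def cam(name):
    c=ctrl.calibration(name)
    if name=="wrist":
        o=ctrl.get_obs(); T=np.eye(4); T[:3,:3]=Rn.from_rotvec(o["tool_rot"]).as_matrix(); T[:3,3]=o["tool_pos"]
        W=np.linalg.inv(T@np.array(c["T_tool_cam"])); R,t=W[:3,:3],W[:3,3]
    else: R,t=np.array(c["R"]),np.array(c["t"])
    return dict(K=(c["fx"],c["fy"],c["cx"],c["cy"]),R=R,t=t)
def ray(c,p):
    fx,fy,cx,cy=c["K"]; d=c["R"].T@np.array([(p[0]-cx)/fx,(p[1]-cy)/fy,1.]); return -c["R"].T@c["t"],d/np.linalg.norm(d)
def atz(c,p,z):
    o,d=ray(c,p); return o+d*(z-o[2])/d[2]
def tri(obs):
    A=np.zeros((3,3));b=np.zeros(3);rs=[ray(c,p) for c,p in obs]
    for o,d in rs: M=np.eye(3)-np.outer(d,d);A+=M;b+=M@o
    X=np.linalg.solve(A,b); return X,max(np.linalg.norm((np.eye(3)-np.outer(d,d))@(X-o)) for o,d in rs)
def proj(c,X):
    p=c["R"]@np.array(X)+c["t"];fx,fy,cx,cy=c["K"];return np.array([fx*p[0]/p[2]+cx,fy*p[1]/p[2]+cy])
def shot(name,fn=None):
    c=cam(name); im=ctrl.get_image(name)
    if fn: cv2.imwrite("pics/"+fn+".png",im[...,::-1])
    return c
def mk(cn,q):
    r=ctrl.mark_of(cn,q); return (np.round(r[0]["pixel"],1),round(r[0]["confidence"],2)) if r else (None,0)
E
cat > a.py <<'E'
from h import *
S=shot("side","side0");T=shot("top","top0")
for q,z in dict(knob_grip=.049,fork_post=.058,flap_bar=.118,flap_hinge=.1155,prism_centre=.07,housing=0,slide_rail=0,wick_holder=0,pot=0,square=0,float=0,brush=0,loupe=0,lens_blank=0).items():
    a,ca=mk("side",q);b,cb=mk("top",q)
    print(q,a,ca,b,cb, atz(T,b,z).round(3) if b is not None else '', *( [v if np.isscalar(v) else v.round(3) for v in tri([(S,a),(T,b)])] if a is not None and b is not None else []))
o=ctrl.get_obs();print(o["t"],o["contact_force"],o["tool_rot"])
E
python3 a.py; python3 -c "
import cv2,numpy as np
cv2.imwrite('pics/m.png',cv2.imread('pics/top0.png'))"
```

```text
pics
knob_grip [264.8 295.7] 0.77 [206.4 237.8] 0.76 [0.5   0.218 0.049] [0.499 0.218 0.041] 0.0014219561894795755
fork_post [230.3 323.5] 0.83 [165.8 227.3] 0.52 [0.516 0.342 0.058] [0.516 0.34  0.068] 0.0019295647587708085
flap_bar [363.2 176.5] 0.8 [365.1 283.2] 0.93 [ 0.415 -0.254  0.118] [ 0.41  -0.252  0.132] 0.00383532673992442
flap_hinge [312.7 172.4] 0.81 [363.2 227.9] 0.75 [ 0.571 -0.238  0.115] [ 0.567 -0.239  0.113] 0.004542047807357202
prism_centre [247.4 220.5] 0.9 [275.1 194.2] 0.65 [0.653 0.027 0.07 ] [0.65  0.027 0.083] 0.00019090116057316763
housing [329.6 206.1] 0.7 [359.9 255.3] 0.7 [ 0.508 -0.255  0.   ] [ 0.507 -0.258 -0.013] 0.002033223825469275
slide_rail [250.6 239. ] 0.81 [278.4 201.3] 0.72 [0.65  0.016 0.   ] [0.649 0.016 0.007] 0.0011303797495395439
wick_holder [314.4 268.3] 0.76 [259.1 263.7] 0.61 [0.445 0.053 0.   ] [0.44  0.051 0.008] 0.004316125266560392
pot None 0 [175.6 179.9] 0.75 [0.682 0.353 0.   ]
square [342.3 248.4] 0.54 [254.3 160.3] 0.71 [0.777 0.11  0.   ] [0.519 0.093 0.21 ] 0.17605417537872464
float [280.5 174.1] 0.91 [390.3 193.9] 0.68 [ 0.716 -0.338  0.   ] [ 0.716 -0.333  0.013] 0.00415714658559874
brush [194.3 246.8] 0.59 [257.4 157.6] 0.59 [0.788 0.101 0.   ] [ 0.791  0.102 -0.008] 0.0008984819661955177
loupe [343.4 168.8] 0.39 [432.4 257.3] 0.43 [ 0.527 -0.48   0.   ] [ 0.53  -0.478  0.002] 0.003132616810880175
lens_blank [171.2 386. ] 0.56 [129.6 204.5] 0.6 [0.584 0.485 0.   ] [ 0.583  0.485 -0.004] 0.0017556389623364973
1.5 [-0.30788848 -0.46575966 -0.27439532] [-3.09144865e+00 -5.58910622e-01 -4.38845998e-05]
```

View pics/top0.png

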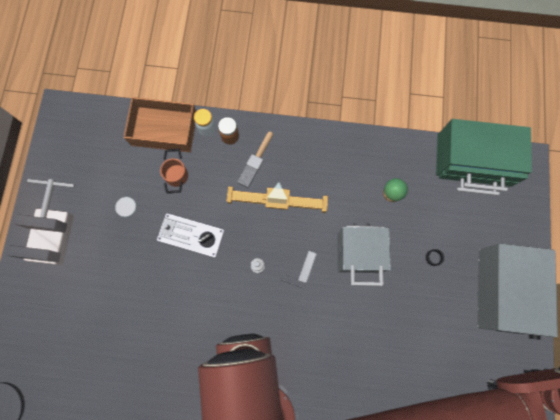

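View pics/side0.png

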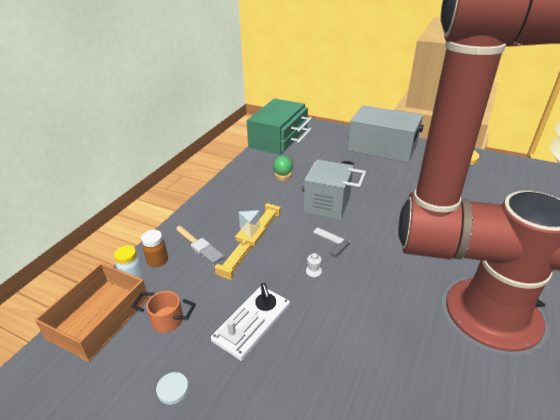

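```bash
cat >> h.py <<'E'
def hd():
    o=ctrl.get_obs();y=Rn.from_rotvec(o["tool_rot"]).as_matrix()[:,1];return np.array(o["tool_pos"]),np.arctan2(y[1],y[0])
def plan(target,heading,n,p=None,h=None):
    "n rows, even motion, tool-down, from measured or given pose"
    if p is None: p,h=hd()
    d=(np.array(target)-p)/n/.025; dh=(heading-h)/n
    for i in range(n):
        a=h+dh*i; y=np.array([np.cos(a),np.sin(a)]); x=np.array([-y[1],y[0]])
        print('{"x":%.2f,"y":%.2f,"z":%.2f,"turn":%.3f},'%(d[:2]@x,d[:2]@y,-d[2],-dh), end='\n' if i%8==7 else '')
    print()
E
python3 - <<'E'
from h import *
print(np.round(ctrl.calibration("wrist")["T_tool_cam"],3), ctrl.calibration("wrist")["fx"],hd())
plan([.46,.26,.26],.67,32)
E
```

```text
[[ 0.    -0.951 -0.31   0.08 ]
 [ 1.     0.001 -0.002  0.   ]
 [ 0.002 -0.31   0.951 -0.143]
 [ 0.     0.     0.     1.   ]] 337.77076665913916 (array([ 0.21885335, -0.58540825,  0.23130666]), np.float64(-1.213075472056482))
{"x":0.65,"y":-0.88,"z":-0.04,"turn":-0.059},{"x":0.70,"y":-0.84,"z":-0.04,"turn":-0.059},{"x":0.75,"y":-0.80,"z":-0.04,"turn":-0.059},{"x":0.80,"y":-0.76,"z":-0.04,"turn":-0.059},{"x":0.84,"y":-0.71,"z":-0.04,"turn":-0.059},{"x":0.88,"y":-0.66,"z":-0.04,"turn":-0.059},{"x":0.92,"y":-0.60,"z":-0.04,"turn":-0.059},{"x":0.95,"y":-0.55,"z":-0.04,"turn":-0.059},
{"x":0.98,"y":-0.49,"z":-0.04,"turn":-0.059},{"x":1.01,"y":-0.43,"z":-0.04,"turn":-0.059},{"x":1.03,"y":-0.37,"z":-0.04,"turn":-0.059},{"x":1.05,"y":-0.31,"z":-0.04,"turn":-0.059},{"x":1.07,"y":-0.25,"z":-0.04,"turn":-0.059},{"x":1.08,"y":-0.19,"z":-0.04,"turn":-0.059},{"x":1.09,"y":-0.12,"z":-0.04,"turn":-0.059},{"x":1.10,"y":-0.06,"z":-0.04,"turn":-0.059},
{"x":1.10,"y":0.01,"z":-0.04,"turn":-0.059},{"x":1.10,"y":0.07,"z":-0.04,"turn":-0.059},{"x":1.09,"y":0.14,"z":-0.04,"turn":-0.059},{"x":1.08,"y":0.20,"z":-0.04,"turn":-0.059},{"x":1.07,"y":0.26,"z":-0.04,"turn":-0.059},{"x":1.05,"y":0.33,"z":-0.04,"turn":-0.059},{"x":1.03,"y":0.39,"z":-0.04,"turn":-0.059},{"x":1.00,"y":0.45,"z":-0.04,"turn":-0.059},
{"x":0.98,"y":0.50,"z":-0.04,"turn":-0.059},{"x":0.94,"y":0.56,"z":-0.04,"turn":-0.059},{"x":0.91,"y":0.62,"z":-0.04,"turn":-0.059},{"x":0.87,"y":0.67,"z":-0.04,"turn":-0.059},{"x":0.83,"y":0.72,"z":-0.04,"turn":-0.059},{"x":0.79,"y":0.77,"z":-0.04,"turn":-0.059},{"x":0.74,"y":0.81,"z":-0.04,"turn":-0.059},{"x":0.69,"y":0.85,"z":-0.04,"turn":-0.059},
```

Emit:
carry_out(
  moves=[
    {"x":0.65,"y":-0.88,"z":-0.04,"turn":-0.059},
    {"x":0.7,"y":-0.84,"z":-0.04,"turn":-0.059},
    {"x":0.75,"y":-0.8,"z":-0.04,"turn":-0.059},
    {"x":0.8,"y":-0.76,"z":-0.04,"turn":-0.059},
    {"x":0.84,"y":-0.71,"z":-0.04,"turn":-0.059},
    {"x":0.88,"y":-0.66,"z":-0.04,"turn":-0.059},
    {"x":0.92,"y":-0.6,"z":-0.04,"turn":-0.059},
    {"x":0.95,"y":-0.55,"z":-0.04,"turn":-0.059},
  ],
)

```text
t: 2.3
tool_pos: [0.2791, -0.3731, 0.2395]
tool_rot: [2.873, 1.269, 0.0]
contact_force: [0.2, -0.1, 0.1]
opening: 0.0854
grip_force: 0.0
```

Emit:
carry_out(
  moves=[
    {"x":0.98,"y":-0.49,"z":-0.04,"turn":-0.059},
    {"x":1.0,"y":-0.43,"z":-0.04,"turn":-0.059},
    {"x":1.0,"y":-0.37,"z":-0.04,"turn":-0.059},
    {"x":1.0,"y":-0.31,"z":-0.04,"turn":-0.059},
    {"x":1.0,"y":-0.25,"z":-0.04,"turn":-0.059},
    {"x":1.0,"y":-0.19,"z":-0.04,"turn":-0.059},
    {"x":1.0,"y":-0.12,"z":-0.04,"turn":-0.059},
    {"x":1.0,"y":-0.06,"z":-0.04,"turn":-0.059},
  ],
)

```text
t: 3.1
tool_pos: [0.3343, -0.1718, 0.2476]
tool_rot: [2.497, 1.906, 0.0]
contact_force: [0.6, 0.0, -0.2]
opening: 0.0849
grip_force: 0.0
```

Emit:
carry_out(
  moves=[
    {"x":1.0,"y":0.01,"z":-0.04,"turn":-0.059},
    {"x":1.0,"y":0.07,"z":-0.04,"turn":-0.059},
    {"x":1.0,"y":0.14,"z":-0.04,"turn":-0.059},
    {"x":1.0,"y":0.2,"z":-0.04,"turn":-0.059},
    {"x":1.0,"y":0.26,"z":-0.04,"turn":-0.059},
    {"x":1.0,"y":0.33,"z":-0.04,"turn":-0.059},
    {"x":1.0,"y":0.39,"z":-0.04,"turn":-0.059},
    {"x":1.0,"y":0.45,"z":-0.04,"turn":-0.059},
  ],
)

```text
t: 3.9
tool_pos: [0.3927, 0.0272, 0.2556]
tool_rot: [1.982, 2.437, 0.001]
contact_force: [0.1, 0.2, -0.7]
opening: 0.0854
grip_force: 0.0
```

Emit:
carry_out(
  moves=[
    {"x":0.98,"y":0.5,"z":-0.04,"turn":-0.059},
    {"x":0.94,"y":0.56,"z":-0.04,"turn":-0.059},
    {"x":0.91,"y":0.62,"z":-0.04,"turn":-0.059},
    {"x":0.87,"y":0.67,"z":-0.04,"turn":-0.059},
    {"x":0.83,"y":0.72,"z":-0.04,"turn":-0.059},
    {"x":0.79,"y":0.77,"z":-0.04,"turn":-0.059},
    {"x":0.74,"y":0.81,"z":-0.04,"turn":-0.059},
    {"x":0.69,"y":0.85,"z":-0.04,"turn":-0.059},
  ],
  grip=45,
)

```text
t: 4.7
tool_pos: [0.4522, 0.2388, 0.2635]
tool_rot: [1.357, 2.833, 0.0]
contact_force: [0.4, -0.3, 0.9]
opening: 0.0451
grip_force: 0.0
```

Run:
```python
from h import *
W=shot("wrist","w1");print(hd(),ctrl.get_obs()["t"])
for q,z in dict(knob_grip=.049,fork_post=.058).items():
    p,c=mk("wrist",q);print(q,p,c,atz(W,p,z).round(4) if p is not None else '')
```

```text
(array([0.4527134 , 0.24155292, 0.26350041]), np.float64(0.6814182704084054)) 4.75
knob_grip [308.6 210.3] 0.84 [0.5015 0.2235 0.049 ]
fork_post [395.8 138.8] 0.97 [0.5186 0.3399 0.058 ]
```

View pics/w1.png

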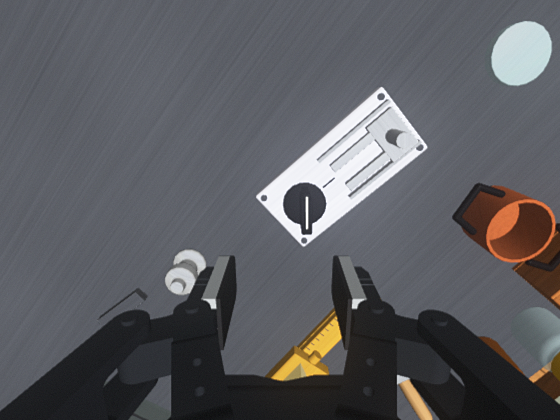

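Run:
```python
from h import *
W=cam("wrist");im=cv2.imread("pics/w1.png")
g=im.min(2)
def pts(mask,z):
    ys,xs=np.nonzero(mask);return np.array([atz(W,(x,y),z)[:2] for x,y in zip(xs,ys)])
# panel
m=(g>150).astype(np.uint8);n,l,st,_=cv2.connectedComponentsWithStats(m)
for k in range(1,n):
    if st[k,4]>2500: print(k,st[k])
lab=l[225,285]; 
k=lab if lab else l[195,275]
P=pts(l==k,.018)
print("panel",[np.round(v,4) for v in cv2.minAreaRect((P*1000).astype(np.float32))])
# bar white line
sub=np.zeros_like(m);sub[185:240,295:320]=1
m2=((g>130)*sub).astype(np.uint8);n,l,st,_=cv2.connectedComponentsWithStats(m2)
for k in range(1,n):
    if st[k,4]>15:
        Q=pts(l==k,.066);c=Q.mean(0);u,s,v=np.linalg.svd(Q-c);print(st[k],c.round(4),np.arctan2(v[0,1],v[0,0]).round(3),s[:2].round(4))
cr=cv2.resize(im[120:260,240:440],(800,560),interpolation=cv2.INTER_CUBIC);cv2.imwrite("pics/c1.png",cr)
```

```text
1 [ 491   21   61   65 2973]
2 [ 256   87  172  160 9778]
panel [array([507.2107, 274.9049]), array([188.518 ,  89.4586]), np.float64(80.4735)]
[305 196   3  34  72] [0.4956 0.2239] -0.862 [0.0912 0.0056]
[295 219  25  21 287] [0.5109 0.2076] -2.188 [0.1561 0.0971]
```

View pics/c1.png

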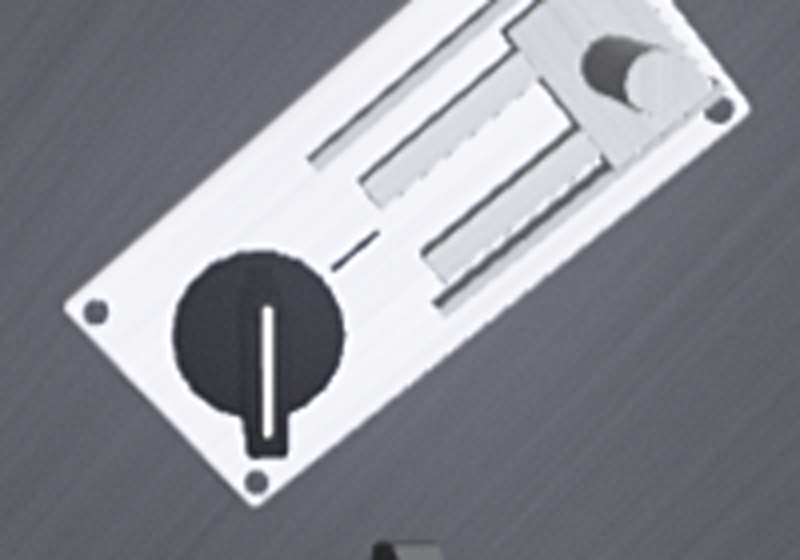

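Run:
```python
from h import *
plan([.499,.2213,.105],.708,8)
```

```text
{"x":-0.21,"y":0.13,"z":0.79,"turn":-0.004},{"x":-0.21,"y":0.13,"z":0.79,"turn":-0.004},{"x":-0.21,"y":0.13,"z":0.79,"turn":-0.004},{"x":-0.22,"y":0.13,"z":0.79,"turn":-0.004},{"x":-0.22,"y":0.13,"z":0.79,"turn":-0.004},{"x":-0.22,"y":0.13,"z":0.79,"turn":-0.004},{"x":-0.22,"y":0.12,"z":0.79,"turn":-0.004},{"x":-0.22,"y":0.12,"z":0.79,"turn":-0.004},
```

Emit:
carry_out(
  moves=[
    {"x":-0.21,"y":0.13,"z":0.79,"turn":-0.004},
    {"x":-0.21,"y":0.13,"z":0.79,"turn":-0.004},
    {"x":-0.21,"y":0.13,"z":0.79,"turn":-0.004},
    {"x":-0.22,"y":0.13,"z":0.79,"turn":-0.004},
    {"x":-0.22,"y":0.13,"z":0.79,"turn":-0.004},
    {"x":-0.22,"y":0.13,"z":0.79,"turn":-0.004},
    {"x":-0.22,"y":0.12,"z":0.79,"turn":-0.004},
    {"x":-0.22,"y":0.12,"z":0.79,"turn":-0.004},
  ],
)

```text
t: 5.65
tool_pos: [0.4993, 0.2191, 0.1048]
tool_rot: [1.317, 2.852, -0.0]
contact_force: [-0.6, 1.1, 0.3]
opening: 0.0448
grip_force: 0.0
```

Run:
```python
from h import *
ctrl.get_image("top")
W=shot("wrist","w2");print(hd(),ctrl.get_obs()["t"])
for q,z in dict(knob_grip=.049,fork_post=.058).items():
    p,c=mk("wrist",q);print(q,p,c,atz(W,p,z).round(4) if p is not None else '')
```

```text
(array([0.49726425, 0.21849214, 0.10222076]), np.float64(0.7048507329130083)) 5.75
knob_grip [286.9 223.6] 0.88 [0.4974 0.2228 0.049 ]
fork_post [468.7  93.7] 0.68 [0.52   0.3419 0.058 ]
```

View pics/w2.png

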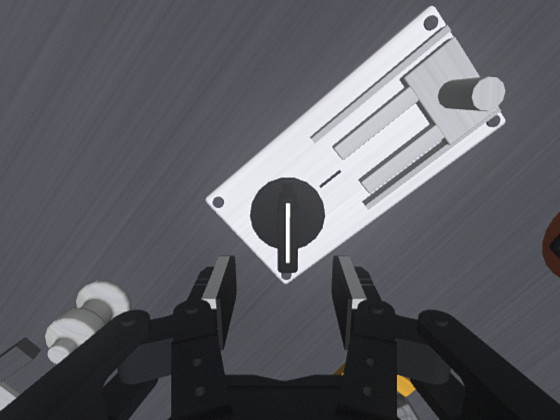

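Emit:
carry_out(
  moves=[
    {"x":0.01,"y":0.02,"z":0.44,"turn":0},
    {"x":0.01,"y":0.02,"z":0.44,"turn":0},
    {"x":0.01,"y":0.02,"z":0.44,"turn":0},
    {"x":0.01,"y":0.02,"z":0.44,"turn":0},
    {"x":0.02,"y":0.02,"z":0.44,"turn":0},
    {"x":0.02,"y":0.02,"z":0.44,"turn":0},
    {"x":0,"y":0,"z":0,"turn":0},
    {"x":0,"y":0,"z":0,"turn":0},
  ],
)

```text
t: 6.65
tool_pos: [0.5, 0.2238, 0.0389]
tool_rot: [-1.315, -2.853, 0.001]
contact_force: [0.4, 0.5, -0.5]
opening: 0.045
grip_force: 0.0
```

Emit:
carry_out(
  moves=[
    {"x":0,"y":0,"z":0,"turn":0},
    {"x":0,"y":0,"z":0,"turn":0},
    {"x":0,"y":0,"z":0,"turn":0},
    {"x":0,"y":0,"z":0,"turn":0},
    {"x":0,"y":0,"z":0,"turn":0},
    {"x":0,"y":0,"z":0,"turn":0},
    {"x":0,"y":0,"z":0,"turn":0},
    {"x":0,"y":0,"z":0,"turn":0},
  ],
  grip=0,
  newtons=30,
)

```text
t: 7.45
tool_pos: [0.4978, 0.2215, 0.0401]
tool_rot: [-1.313, -2.85, 0.013]
contact_force: [-12.4, -9.7, 12.4]
opening: 0.0113
grip_force: 33.8
```

Emit:
carry_out(
  moves=[
    {"x":0,"y":-0.1,"z":-0.08,"turn":0.115},
    {"x":0,"y":0,"z":0,"turn":0.125},
    {"x":0,"y":0,"z":0,"turn":0.125},
    {"x":0,"y":0,"z":0,"turn":0.125},
    {"x":0,"y":0,"z":0,"turn":0.125},
    {"x":0,"y":0,"z":0,"turn":0.125},
    {"x":0,"y":0,"z":0,"turn":0.125},
    {"x":0,"y":0,"z":0,"turn":0},
  ],
)

```text
t: 8.25
tool_pos: [0.499, 0.2217, 0.0403]
tool_rot: [2.391, 2.035, 0.003]
contact_force: [7.5, -0.5, -11.5]
opening: 0.0114
grip_force: 31.0
```

Run:
```python
from h import *
W=shot("wrist","w3");o=ctrl.get_obs();print(hd(),o["t"],o["contact_force"],o["wrist_torque"])
im=cv2.imread("pics/w3.png");g=im.min(2)
m=(g>150).astype(np.uint8);n,l,st,_=cv2.connectedComponentsWithStats(m)
for k in range(1,n):
    if st[k,4]>2500:
        ys,xs=np.nonzero(l==k);P=np.array([atz(W,(x,y),.018)[:2] for x,y in zip(xs,ys)])
        print(st[k],[np.round(v,4) for v in cv2.minAreaRect((P*1000).astype(np.float32))])
p,c=mk("wrist","fork_post");print(p,c,atz(W,p,.058).round(4))
```

```text
(array([0.4989793 , 0.22173943, 0.04031226]), np.float64(-0.15862511852024364)) 8.3 [  7.03477889  -0.24214295 -10.63731068] [-0.0027958  -1.08468338 -0.07304084]
[  183     0   205   313 43942] [array([506.5019, 261.2386]), array([157.4075,  88.1082]), np.float64(80.4965)]Traceback (most recent call last):
  File "<stdin>", line 9, in <module>
  File "h.py", line 14, in atz
    o,d=ray(c,p); return o+d*(z-o[2])/d[2]
        ~~~^^^^^
  File "h.py", line 12, in ray
    fx,fy,cx,cy=c["K"]; d=c["R"].T@np.array([(p[0]-cx)/fx,(p[1]-cy)/fy,1.]); return -c["R"].T@c["t"],d/np.linalg.norm(d)
                                              ~^^^
TypeError: 'NoneType' object is not subscriptable
```

View pics/w3.png

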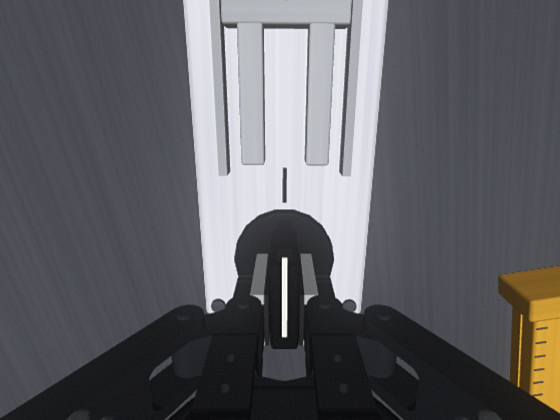

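Emit:
carry_out(
  moves=[
    {"x":0,"y":0,"z":0,"turn":0.007},
    {"x":0,"y":0,"z":0,"turn":0},
    {"x":0,"y":0,"z":0,"turn":0},
    {"x":0,"y":0,"z":0,"turn":0},
    {"x":0,"y":0,"z":-0.6,"turn":0},
    {"x":0,"y":0,"z":-0.7,"turn":0},
    {"x":0,"y":0,"z":-0.7,"turn":0},
    {"x":0.3,"y":0,"z":-0.6,"turn":0},
  ],
  grip=45,
)

```text
t: 9.15
tool_pos: [0.5001, 0.2297, 0.1086]
tool_rot: [2.397, 2.029, 0.003]
contact_force: [-0.5, -0.2, 0.6]
opening: 0.0451
grip_force: 0.0
```

Emit:
carry_out(
  moves=[
    {"x":0.8,"y":0,"z":0,"turn":0},
    {"x":0.9,"y":0,"z":0,"turn":0},
    {"x":0.9,"y":0,"z":0,"turn":0},
    {"x":0.8,"y":0,"z":0,"turn":0},
    {"x":0.7,"y":0,"z":0,"turn":0},
    {"x":0.5,"y":0,"z":0,"turn":0},
    {"x":0,"y":0,"z":0,"turn":0},
    {"x":0,"y":0,"z":0,"turn":0},
  ],
)

```text
t: 9.95
tool_pos: [0.5183, 0.3429, 0.1063]
tool_rot: [2.396, 2.031, -0.001]
contact_force: [0.3, 0.2, 0.1]
opening: 0.0451
grip_force: 0.0
```

Run:
```python
from h import *
W=shot("wrist","w4");o=ctrl.get_obs();print(hd(),o["t"],o["contact_force"])
for q,z in dict(knob_grip=.049,fork_post=.058).items():
    p,c=mk("wrist",q);print(q,p,c,atz(W,p,z).round(4) if p is not None else '')
```

```text
(array([0.51824274, 0.34256773, 0.10617569]), np.float64(-0.16521414066626097)) 10.0 [ 0.30236278 -0.19376704  0.29563085]
knob_grip [282.2 378.8] 0.85 [0.4981 0.2229 0.049 ]
fork_post None 0
```

Emit:
carry_out(
  moves=[
    {"x":0,"y":0,"z":0.4,"turn":0},
    {"x":0,"y":0,"z":0.5,"turn":0},
    {"x":0,"y":0,"z":0.5,"turn":0},
    {"x":0,"y":0,"z":0.5,"turn":0},
    {"x":0,"y":0,"z":0.4,"turn":0},
    {"x":0,"y":0,"z":0.1,"turn":0},
    {"x":0,"y":0,"z":0,"turn":0},
    {"x":0,"y":0,"z":0,"turn":0},
  ],
)

```text
t: 10.9
tool_pos: [0.5188, 0.3433, 0.0468]
tool_rot: [2.397, 2.031, 0.001]
contact_force: [-0.5, -0.1, -0.5]
opening: 0.0451
grip_force: 0.0
```

Emit:
carry_out(
  moves=[
    {"x":0,"y":0,"z":0,"turn":0},
    {"x":0,"y":0,"z":0,"turn":0},
    {"x":0,"y":0,"z":0,"turn":0},
    {"x":0,"y":0,"z":0,"turn":0},
    {"x":0,"y":0,"z":0,"turn":0},
    {"x":0,"y":0,"z":0,"turn":0},
    {"x":0,"y":0,"z":0,"turn":0},
    {"x":0,"y":0,"z":0,"turn":0},
  ],
  grip=0,
  newtons=30,
)

```text
t: 11.7
tool_pos: [0.5194, 0.3432, 0.0472]
tool_rot: [2.396, 2.03, 0.003]
contact_force: [4.9, -0.5, 3.4]
opening: 0.015
grip_force: 30.5
```

Emit:
carry_out(
  moves=[
    {"x":-0.3,"y":0,"z":0,"turn":0},
    {"x":-0.45,"y":0,"z":0,"turn":0},
    {"x":-0.5,"y":0,"z":0,"turn":0},
    {"x":-0.5,"y":0,"z":0,"turn":0},
    {"x":-0.45,"y":0,"z":0,"turn":0},
    {"x":-0.3,"y":0,"z":0,"turn":0},
    {"x":-0.15,"y":0,"z":0,"turn":0},
    {"x":-0.1,"y":0,"z":0,"turn":0},
  ],
)

```text
t: 12.5
tool_pos: [0.5087, 0.2789, 0.0473]
tool_rot: [-2.395, -2.026, -0.016]
contact_force: [9.0, 18.1, -4.8]
opening: 0.0148
grip_force: 29.8
```

Emit:
carry_out(
  moves=[
    {"x":0.1,"y":0,"z":0,"turn":0},
    {"x":0,"y":0,"z":0,"turn":0},
    {"x":0,"y":0,"z":0,"turn":0},
    {"x":0,"y":0,"z":-0.5,"turn":0},
    {"x":0,"y":0,"z":-0.8,"turn":0},
    {"x":0,"y":0,"z":-1,"turn":0},
    {"x":0,"y":0,"z":-1,"turn":0},
    {"x":-0.3,"y":0,"z":-1,"turn":0},
  ],
  grip=50,
)

```text
t: 13.3
tool_pos: [0.506, 0.2706, 0.1555]
tool_rot: [-2.396, -2.031, -0.0]
contact_force: [0.6, -0.8, -0.5]
opening: 0.0499
grip_force: 0.0
```

Run:
```python
from h import *
W=shot("wrist","w5");o=ctrl.get_obs();print(hd(),o["t"],o["contact_force"])
for q,z in dict(knob_grip=.049,fork_post=.058).items():
    p,c=mk("wrist",q);print(q,p,c,atz(W,p,z).round(4) if p is not None else '')
plan([.42,-.22,.26],.09,24)
```

```text
(array([0.50848462, 0.27046263, 0.16075107]), np.float64(-0.1649931216556462)) 13.35 [1.98713378 1.50320863 2.27327706]
knob_grip [284.  258.3] 0.9 [0.4993 0.2241 0.049 ]
fork_post [283.6 199.8] 0.87 [0.5076 0.2762 0.058 ]
{"x":-0.83,"y":-0.01,"z":-0.17,"turn":-0.011},{"x":-0.83,"y":-0.02,"z":-0.17,"turn":-0.011},{"x":-0.83,"y":-0.03,"z":-0.17,"turn":-0.011},{"x":-0.83,"y":-0.04,"z":-0.17,"turn":-0.011},{"x":-0.83,"y":-0.04,"z":-0.17,"turn":-0.011},{"x":-0.83,"y":-0.05,"z":-0.17,"turn":-0.011},{"x":-0.83,"y":-0.06,"z":-0.17,"turn":-0.011},{"x":-0.83,"y":-0.07,"z":-0.17,"turn":-0.011},
{"x":-0.83,"y":-0.08,"z":-0.17,"turn":-0.011},{"x":-0.83,"y":-0.09,"z":-0.17,"turn":-0.011},{"x":-0.82,"y":-0.10,"z":-0.17,"turn":-0.011},{"x":-0.82,"y":-0.11,"z":-0.17,"turn":-0.011},{"x":-0.82,"y":-0.11,"z":-0.17,"turn":-0.011},{"x":-0.82,"y":-0.12,"z":-0.17,"turn":-0.011},{"x":-0.82,"y":-0.13,"z":-0.17,"turn":-0.011},{"x":-0.82,"y":-0.14,"z":-0.17,"turn":-0.011},
{"x":-0.82,"y":-0.15,"z":-0.17,"turn":-0.011},{"x":-0.82,"y":-0.16,"z":-0.17,"turn":-0.011},{"x":-0.81,"y":-0.17,"z":-0.17,"turn":-0.011},{"x":-0.81,"y":-0.18,"z":-0.17,"turn":-0.011},{"x":-0.81,"y":-0.18,"z":-0.17,"turn":-0.011},{"x":-0.81,"y":-0.19,"z":-0.17,"turn":-0.011},{"x":-0.81,"y":-0.20,"z":-0.17,"turn":-0.011},{"x":-0.80,"y":-0.21,"z":-0.17,"turn":-0.011},
```

View pics/w5.png

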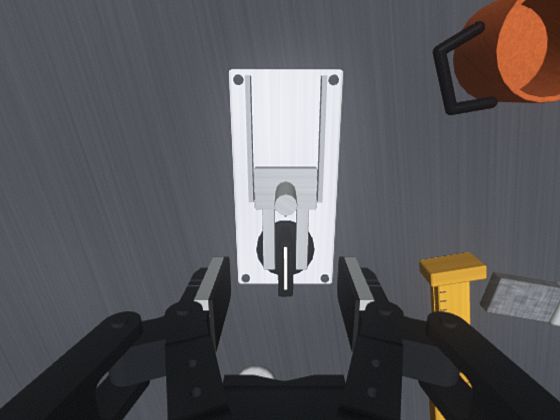

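Emit:
carry_out(
  moves=[
    {"x":-0.83,"y":-0.01,"z":-0.17,"turn":-0.011},
    {"x":-0.83,"y":-0.02,"z":-0.17,"turn":-0.011},
    {"x":-0.83,"y":-0.03,"z":-0.17,"turn":-0.011},
    {"x":-0.83,"y":-0.04,"z":-0.17,"turn":-0.011},
    {"x":-0.83,"y":-0.04,"z":-0.17,"turn":-0.011},
    {"x":-0.83,"y":-0.05,"z":-0.17,"turn":-0.011},
    {"x":-0.83,"y":-0.06,"z":-0.17,"turn":-0.011},
    {"x":-0.83,"y":-0.07,"z":-0.17,"turn":-0.011},
  ],
)

```text
t: 14.25
tool_pos: [0.4762, 0.1059, 0.1863]
tool_rot: [-2.303, -2.134, 0.004]
contact_force: [-0.4, 0.1, -0.0]
opening: 0.0498
grip_force: 0.0
```

Emit:
carry_out(
  moves=[
    {"x":-0.83,"y":-0.08,"z":-0.17,"turn":-0.011},
    {"x":-0.83,"y":-0.09,"z":-0.17,"turn":-0.011},
    {"x":-0.82,"y":-0.1,"z":-0.17,"turn":-0.011},
    {"x":-0.82,"y":-0.11,"z":-0.17,"turn":-0.011},
    {"x":-0.82,"y":-0.11,"z":-0.17,"turn":-0.011},
    {"x":-0.82,"y":-0.12,"z":-0.17,"turn":-0.011},
    {"x":-0.82,"y":-0.13,"z":-0.17,"turn":-0.011},
    {"x":-0.82,"y":-0.14,"z":-0.17,"turn":-0.011},
  ],
)

```text
t: 15.05
tool_pos: [0.4481, -0.0574, 0.2204]
tool_rot: [-2.207, -2.232, 0.002]
contact_force: [0.8, 0.7, -1.4]
opening: 0.0501
grip_force: 0.0
```

Emit:
carry_out(
  moves=[
    {"x":-0.82,"y":-0.15,"z":-0.17,"turn":-0.011},
    {"x":-0.82,"y":-0.16,"z":-0.17,"turn":-0.011},
    {"x":-0.81,"y":-0.17,"z":-0.17,"turn":-0.011},
    {"x":-0.81,"y":-0.18,"z":-0.17,"turn":-0.011},
    {"x":-0.81,"y":-0.18,"z":-0.17,"turn":-0.011},
    {"x":-0.81,"y":-0.19,"z":-0.17,"turn":-0.011},
    {"x":-0.81,"y":-0.2,"z":-0.17,"turn":-0.011},
    {"x":-0.8,"y":-0.21,"z":-0.17,"turn":-0.011},
  ],
)

```text
t: 15.85
tool_pos: [0.4204, -0.2211, 0.2543]
tool_rot: [-2.106, -2.327, 0.0]
contact_force: [-0.9, 0.5, -0.7]
opening: 0.0502
grip_force: 0.0
```

Run:
```python
from h import *
ctrl.get_image("top")
W=shot("wrist","w6");o=ctrl.get_obs();print(hd(),o["t"],o["contact_force"])
for q,z in dict(flap_bar=.118,flap_hinge=.1155,housing=0).items():
    p,c=mk("wrist",q);print(q,p,c,atz(W,p,z).round(4) if p is not None else '')
```

```text
(array([ 0.4204993 , -0.22212717,  0.25492766]), np.float64(0.09627472225716545)) 15.95 [ 0.03501035  1.08088026 -0.29016602]
flap_bar [271.4 227.9] 0.94 [ 0.413  -0.2573  0.118 ]
flap_hinge [453.  230.4] 0.73 [ 0.5756 -0.2445  0.1155]
housing [360.5 191. ] 0.91 [ 0.5166 -0.2459  0.    ]
```

View pics/w6.png

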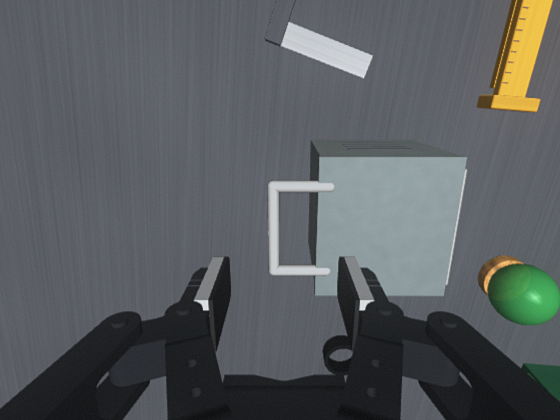

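Emit:
carry_out(
  moves=[
    {"x":-0.2,"y":-0.06,"z":0.6,"turn":0.01},
    {"x":-0.2,"y":-0.06,"z":0.6,"turn":0},
    {"x":-0.2,"y":-0.06,"z":0.6,"turn":0},
    {"x":-0.2,"y":-0.06,"z":0.6,"turn":0},
    {"x":-0.2,"y":-0.06,"z":0.6,"turn":0},
    {"x":-0.2,"y":-0.06,"z":0.6,"turn":0},
    {"x":-0.17,"y":-0.07,"z":0.5,"turn":0},
    {"x":0,"y":0,"z":0.1,"turn":0},
  ],
  grip=28,
)

```text
t: 16.9
tool_pos: [0.4124, -0.2557, 0.1484]
tool_rot: [-2.119, -2.315, 0.0]
contact_force: [0.0, -0.3, 1.1]
opening: 0.0277
grip_force: 0.0
```

Run:
```python
from h import *
ctrl.get_image("top")
W=shot("wrist","w7");o=ctrl.get_obs();print(hd(),o["t"],o["contact_force"])
im=cv2.imread("pics/w6.png")
for q,z in dict(flap_bar=.118,flap_hinge=.1155,housing=0).items():
    p,c=mk("wrist",q);print(q,p,c,atz(W,p,z).round(4) if p is not None else '')
    if q=="flap_bar" and p is not None:
        # old wrist pose
        T=np.eye(4);a=0.09627;T[:3,:3]=np.array([[-np.sin(a),np.cos(a),0],[np.cos(a),np.sin(a),0],[0,0,-1]]);T[:3,3]=[.4205,-.2221,.2549]
        M=np.linalg.inv(T@np.array(ctrl.calibration("wrist")["T_tool_cam"]));O=dict(K=W["K"],R=M[:3,:3],t=M[:3,3])
        print("tri",tri([(O,(271.4,227.9)),(W,p)]))
```

```text
(array([ 0.41327585, -0.25588014,  0.15019798]), np.float64(0.08861252997475222)) 17.0 [ 0.65305498 -0.39103548  0.37657957]
flap_bar [284.8 249.8] 0.66 [ 0.4147 -0.259   0.118 ]
tri (array([ 0.41330057, -0.23873027,  0.16040871]), np.float64(0.0004448140696444896))
flap_hinge None 0 
housing [397.4 189.2] 0.68 [ 0.5144 -0.2465  0.    ]
```

View pics/w7.png

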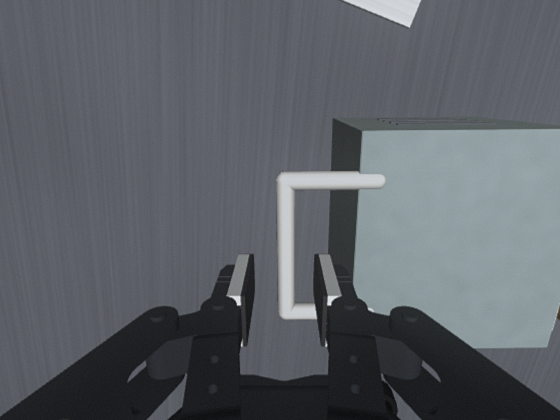

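Emit:
carry_out(
  moves=[
    {"x":-0.1,"y":0.02,"z":0.4,"turn":0},
    {"x":0,"y":0.02,"z":0.4,"turn":0},
    {"x":0,"y":0,"z":0.4,"turn":0},
    {"x":0,"y":0,"z":0.4,"turn":0},
    {"x":0,"y":0,"z":0.3,"turn":0},
    {"x":0,"y":0,"z":0.1,"turn":0},
    {"x":0,"y":0,"z":0,"turn":0},
    {"x":0,"y":0,"z":0,"turn":0},
  ],
)

```text
t: 17.95
tool_pos: [0.415, -0.2585, 0.1011]
tool_rot: [2.12, 2.318, 0.0]
contact_force: [-0.0, -0.1, -0.0]
opening: 0.0282
grip_force: 0.0
```

Emit:
carry_out(
  moves=[
    {"x":0,"y":0,"z":0,"turn":0},
    {"x":0,"y":0,"z":0,"turn":0},
    {"x":0,"y":0,"z":0,"turn":0},
    {"x":0,"y":0,"z":0,"turn":0},
    {"x":0,"y":0,"z":0,"turn":0},
    {"x":0,"y":0,"z":0,"turn":0},
    {"x":0,"y":0,"z":0,"turn":0},
    {"x":0,"y":0,"z":0,"turn":0},
  ],
  grip=0,
  newtons=25,
)

```text
t: 18.75
tool_pos: [0.4141, -0.2587, 0.1014]
tool_rot: [-2.12, -2.318, 0.003]
contact_force: [-4.4, 0.1, 3.9]
opening: 0.0088
grip_force: 24.7
```

Run:
```python
from h import *
p,h=hd();o=ctrl.get_obs();print(p,h,o["contact_force"],o["opening"],o["t"])
# arc about hinge: bar offset (-160,3) in (x,z)
import math
r=.16;prev=0;pos=np.array([-.16,.003])
for k,th in enumerate(np.linspace(0,1.72,33)[1:]):
    q=np.array([-.16*math.cos(th)+.003*math.sin(th), .16*math.sin(th)+.003*math.cos(th)])
    d=(q-pos)/.025;pos=q
    print('{"x":0,"y":%.2f,"z":%.2f,"turn":0},'%(d[0],-d[1]),end='\n' if k%8==7 else '')
```

```text
[ 0.41413444 -0.25871466  0.1013859 ] 0.08922639697344228 [-4.44005924  0.13438666  3.92596891] 0.008767820270346123 18.75
{"x":0,"y":0.02,"z":-0.34,"turn":0},{"x":0,"y":0.03,"z":-0.34,"turn":0},{"x":0,"y":0.05,"z":-0.34,"turn":0},{"x":0,"y":0.07,"z":-0.34,"turn":0},{"x":0,"y":0.09,"z":-0.33,"turn":0},{"x":0,"y":0.11,"z":-0.33,"turn":0},{"x":0,"y":0.12,"z":-0.32,"turn":0},{"x":0,"y":0.14,"z":-0.31,"turn":0},
{"x":0,"y":0.16,"z":-0.31,"turn":0},{"x":0,"y":0.17,"z":-0.30,"turn":0},{"x":0,"y":0.19,"z":-0.29,"turn":0},{"x":0,"y":0.20,"z":-0.28,"turn":0},{"x":0,"y":0.22,"z":-0.27,"turn":0},{"x":0,"y":0.23,"z":-0.25,"turn":0},{"x":0,"y":0.25,"z":-0.24,"turn":0},{"x":0,"y":0.26,"z":-0.23,"turn":0},
{"x":0,"y":0.27,"z":-0.21,"turn":0},{"x":0,"y":0.28,"z":-0.20,"turn":0},{"x":0,"y":0.29,"z":-0.18,"turn":0},{"x":0,"y":0.30,"z":-0.17,"turn":0},{"x":0,"y":0.31,"z":-0.15,"turn":0},{"x":0,"y":0.32,"z":-0.13,"turn":0},{"x":0,"y":0.32,"z":-0.12,"turn":0},{"x":0,"y":0.33,"z":-0.10,"turn":0},
{"x":0,"y":0.33,"z":-0.08,"turn":0},{"x":0,"y":0.34,"z":-0.06,"turn":0},{"x":0,"y":0.34,"z":-0.04,"turn":0},{"x":0,"y":0.34,"z":-0.03,"turn":0},{"x":0,"y":0.34,"z":-0.01,"turn":0},{"x":0,"y":0.34,"z":0.01,"turn":0},{"x":0,"y":0.34,"z":0.03,"turn":0},{"x":0,"y":0.34,"z":0.05,"turn":0},
```

Gripped the bar (9 mm opening). Swing it along the arc, checking force between calls.

Emit:
carry_out(
  moves=[
    {"x":0,"y":0.02,"z":-0.34,"turn":0},
    {"x":0,"y":0.03,"z":-0.34,"turn":0},
    {"x":0,"y":0.05,"z":-0.34,"turn":0},
    {"x":0,"y":0.07,"z":-0.34,"turn":0},
    {"x":0,"y":0.09,"z":-0.33,"turn":0},
    {"x":0,"y":0.11,"z":-0.33,"turn":0},
    {"x":0,"y":0.12,"z":-0.32,"turn":0},
    {"x":0,"y":0.14,"z":-0.31,"turn":0},
  ],
)

```text
t: 19.55
tool_pos: [0.4289, -0.2572, 0.1676]
tool_rot: [-2.118, -2.316, 0.005]
contact_force: [-8.0, -2.6, 1.6]
opening: 0.0088
grip_force: 24.4
```

Emit:
carry_out(
  moves=[
    {"x":0,"y":0.16,"z":-0.31,"turn":0},
    {"x":0,"y":0.17,"z":-0.3,"turn":0},
    {"x":0,"y":0.19,"z":-0.29,"turn":0},
    {"x":0,"y":0.2,"z":-0.28,"turn":0},
    {"x":0,"y":0.22,"z":-0.27,"turn":0},
    {"x":0,"y":0.23,"z":-0.25,"turn":0},
    {"x":0,"y":0.25,"z":-0.24,"turn":0},
    {"x":0,"y":0.26,"z":-0.23,"turn":0},
  ],
)

```text
t: 20.35
tool_pos: [0.4705, -0.2533, 0.2243]
tool_rot: [-2.118, -2.315, 0.006]
contact_force: [-12.9, 0.9, 10.8]
opening: 0.0091
grip_force: 24.6
```

Emit:
carry_out(
  moves=[
    {"x":0,"y":0.22,"z":-0.25,"turn":0},
    {"x":0,"y":0.26,"z":-0.22,"turn":0},
    {"x":0,"y":0.29,"z":-0.19,"turn":0},
    {"x":0,"y":0.3,"z":-0.17,"turn":0},
    {"x":0,"y":0.31,"z":-0.15,"turn":0},
    {"x":0,"y":0.32,"z":-0.13,"turn":0},
    {"x":0,"y":0.32,"z":-0.12,"turn":0},
    {"x":0,"y":0.33,"z":-0.1,"turn":0},
  ],
)

```text
t: 21.15
tool_pos: [0.5313, -0.2475, 0.2569]
tool_rot: [2.12, 2.318, 0.002]
contact_force: [-3.2, 2.6, 2.3]
opening: 0.0086
grip_force: 25.1
```

Emit:
carry_out(
  moves=[
    {"x":0,"y":0.33,"z":-0.08,"turn":0},
    {"x":0,"y":0.34,"z":-0.06,"turn":0},
    {"x":0,"y":0.34,"z":-0.04,"turn":0},
    {"x":0,"y":0.34,"z":-0.03,"turn":0},
    {"x":0,"y":0.34,"z":-0.01,"turn":0},
    {"x":0,"y":0.34,"z":0.01,"turn":0},
    {"x":0,"y":0.34,"z":0.03,"turn":0},
    {"x":0,"y":0.34,"z":0.05,"turn":0},
  ],
)

```text
t: 21.95
tool_pos: [0.5994, -0.241, 0.2584]
tool_rot: [-2.12, -2.319, -0.003]
contact_force: [-1.4, 5.3, 5.2]
opening: 0.0088
grip_force: 26.4
```

Emit:
carry_out(
  moves=[
    {"x":0,"y":0,"z":0,"turn":0},
    {"x":0,"y":0,"z":0,"turn":0},
    {"x":0,"y":0,"z":0,"turn":0},
    {"x":0,"y":0,"z":-0.3,"turn":0},
    {"x":0,"y":0,"z":-0.5,"turn":0},
    {"x":0,"y":0,"z":-0.6,"turn":0},
    {"x":0,"y":0,"z":-0.5,"turn":0},
    {"x":0,"y":-0.2,"z":-0.3,"turn":0},
  ],
  grip=26,
)

```text
t: 22.75
tool_pos: [0.594, -0.2427, 0.3159]
tool_rot: [2.118, 2.316, 0.001]
contact_force: [0.6, 0.7, -0.4]
opening: 0.0263
grip_force: 0.0
```

Emit:
carry_out(
  moves=[
    {"x":0,"y":-0.6,"z":0,"turn":0},
    {"x":0,"y":-0.8,"z":0,"turn":0},
    {"x":0,"y":-0.8,"z":0,"turn":0},
    {"x":0,"y":-0.7,"z":0.2,"turn":0},
    {"x":0,"y":-0.5,"z":0.5,"turn":0},
    {"x":0,"y":-0.25,"z":0.8,"turn":0},
    {"x":0,"y":0,"z":0.8,"turn":0},
    {"x":0,"y":0,"z":0.3,"turn":0},
  ],
  grip=36,
)

```text
t: 23.55
tool_pos: [0.5012, -0.25, 0.246]
tool_rot: [-2.119, -2.315, 0.001]
contact_force: [0.0, -0.1, -0.6]
opening: 0.0361
grip_force: 0.0
```

Run:
```python
from h import *
ctrl.get_image("top")
W=shot("wrist","w8");o=ctrl.get_obs();print(hd(),o["t"],o["contact_force"])
for q,z in dict(plate_tab=.09,flap_bar=.274,housing=0).items():
    p,c=mk("wrist",q);print(q,p,c,atz(W,p,z).round(4) if p is not None else '')
```

```text
(array([ 0.50170254, -0.2501564 ,  0.24672002]), np.float64(0.0889031900296222)) 23.65 [ 0.14925348  0.27554172 -0.00109851]
plate_tab [287.3 185.3] 0.8 [ 0.5045 -0.2475  0.09  ]
flap_bar [536.7 304.3] 0.94 [ 0.6006 -0.2393  0.274 ]
housing [293.7 166.8] 0.92 [ 0.5125 -0.2478  0.    ]
```

View pics/w8.png

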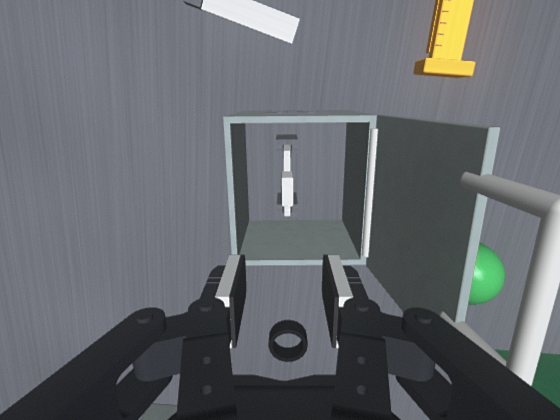

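Emit:
carry_out(
  moves=[
    {"x":0.02,"y":0.05,"z":0.6,"turn":0},
    {"x":0.02,"y":0.05,"z":0.8,"turn":0},
    {"x":0,"y":0,"z":0.9,"turn":0},
    {"x":0,"y":0,"z":0.9,"turn":0},
    {"x":0,"y":0,"z":0.8,"turn":0},
    {"x":0,"y":0,"z":0.6,"turn":0},
    {"x":0,"y":0,"z":0.3,"turn":0},
    {"x":0,"y":0,"z":0,"turn":0},
  ],
)

```text
t: 24.6
tool_pos: [0.5043, -0.2489, 0.124]
tool_rot: [-2.119, -2.317, 0.0]
contact_force: [-0.7, -0.2, -0.2]
opening: 0.0357
grip_force: 0.0
```

Run:
```python
from h import *
W=shot("wrist","w9");o=ctrl.get_obs();print(hd(),o["t"],o["contact_force"])
for q,z in dict(plate_tab=.09).items():
    p,c=mk("wrist",q);print(q,p,c,atz(W,p,z).round(4) if p is not None else '')
    r=ctrl.look_for("wrist","plate");print(r[:1])
```

```text
(array([ 0.50489588, -0.24929592,  0.1252811 ]), np.float64(0.08903688058735164)) 24.65 [-0.12883191  0.12731868  0.82097694]
plate_tab [282.4 246.3] 0.84 [ 0.5048 -0.2516  0.09  ]
[{'rect': [272.3, 173.6, 21.4, 107.4], 'confidence': 0.68}]
```

Emit:
carry_out(
  moves=[
    {"x":-0.04,"y":0,"z":0.4,"turn":0},
    {"x":0,"y":0,"z":0.5,"turn":0},
    {"x":0,"y":0,"z":0.5,"turn":0},
    {"x":0,"y":0,"z":0.4,"turn":0},
    {"x":0,"y":0,"z":0.15,"turn":0},
    {"x":0,"y":0,"z":0,"turn":0},
    {"x":0,"y":0,"z":0,"turn":0},
    {"x":0,"y":0,"z":0,"turn":0},
  ],
)

```text
t: 25.55
tool_pos: [0.5054, -0.2506, 0.0773]
tool_rot: [2.12, 2.317, 0.0]
contact_force: [0.8, 0.4, 0.3]
opening: 0.036
grip_force: 0.0
```

Emit:
carry_out(
  moves=[
    {"x":0,"y":0,"z":0,"turn":0},
    {"x":0,"y":0,"z":0,"turn":0},
    {"x":0,"y":0,"z":0,"turn":0},
    {"x":0,"y":0,"z":0,"turn":0},
    {"x":0,"y":0,"z":0,"turn":0},
    {"x":0,"y":0,"z":0,"turn":0},
    {"x":0,"y":0,"z":0,"turn":0},
    {"x":0,"y":0,"z":0,"turn":0},
  ],
  grip=0,
  newtons=50,
)

```text
t: 26.35
tool_pos: [0.5051, -0.2505, 0.0772]
tool_rot: [2.12, 2.318, -0.0]
contact_force: [-1.7, 0.2, 6.0]
opening: 0.0087
grip_force: 49.7
```

Emit:
carry_out(
  moves=[
    {"x":0,"y":0,"z":-0.3,"turn":0},
    {"x":0,"y":0,"z":-0.5,"turn":0},
    {"x":0,"y":0,"z":-0.7,"turn":0},
    {"x":0,"y":0,"z":-0.8,"turn":0},
    {"x":0,"y":0,"z":-0.9,"turn":0},
    {"x":0,"y":0,"z":-0.9,"turn":0},
    {"x":0,"y":0,"z":-0.9,"turn":0},
    {"x":0,"y":0,"z":-0.8,"turn":0},
  ],
)

```text
t: 27.15
tool_pos: [0.505, -0.2501, 0.2232]
tool_rot: [2.12, 2.317, 0.001]
contact_force: [0.7, -0.1, -1.1]
opening: 0.0091
grip_force: 48.8
```

Emit:
carry_out(
  moves=[
    {"x":0,"y":0,"z":-0.5,"turn":0},
    {"x":0,"y":0,"z":-0.2,"turn":0},
    {"x":0.4,"y":0,"z":0,"turn":0},
    {"x":0.7,"y":0,"z":0,"turn":0},
    {"x":0.8,"y":0,"z":0,"turn":0},
    {"x":0.8,"y":0,"z":0,"turn":0},
    {"x":0.5,"y":0,"z":0,"turn":0},
    {"x":0.2,"y":0,"z":0,"turn":0},
  ],
)

```text
t: 27.95
tool_pos: [0.4967, -0.1636, 0.238]
tool_rot: [-2.117, -2.319, 0.0]
contact_force: [-0.7, -0.1, -1.4]
opening: 0.0093
grip_force: 48.8
```

Run:
```python
from h import *
S=shot("side","side1");T=shot("top","top1");W=shot("wrist","w10");o=ctrl.get_obs();p,h=hd();print(p,h,o["t"],o["contact_force"],o["grip_force"])
for q,z in dict(prism_centre=.07,slide_rail=0,plate_tab=p[2]+.0128,plate_pane=p[2]-.033).items():
    pp=[(n,c,mk(n,q)) for n,c in (("side",S),("top",T),("wrist",W))]
    for n,c,(px,cf) in pp:
        if px is not None: print(q,n,px,cf,atz(c,px,z).round(4))
    ob=[(c,px) for n,c,(px,cf) in pp if px is not None]
    if len(ob)>1: print("tri",tri(ob))
im=cv2.imread("pics/top1.png");hs=cv2.cvtColor(im,cv2.COLOR_BGR2HSV)
m=cv2.inRange(hs,(15,110,110),(32,255,255));m[:180]=0;m[225:]=0;m[:,:210]=0;m[:,340:]=0
ys,xs=np.nonzero(m);P=np.array([atz(T,(x,y),.03)[:2] for x,y in zip(xs,ys)])
print(len(P),[np.round(v,2) for v in cv2.minAreaRect((P*1000).astype(np.float32))])
```

```text
[ 0.49722211 -0.16538398  0.23874693] 0.0895451902605542 28.1 [ 0.36562338 -0.21626151 -2.39756047] 48.77338349819183
prism_centre side [249.8 222. ] 0.73 [0.6495 0.0154 0.07  ]
prism_centre top [280.4 194.1] 0.93 [0.6554 0.0111 0.07  ]
prism_centre wrist [202.4  59.2] 0.61 [ 0.419  -0.0624  0.07  ]
tri (array([0.56226683, 0.00331027, 0.16134317]), np.float64(0.1401970619624301))
slide_rail side [251.2 241.2] 0.95 [0.6481 0.0176 0.    ]
slide_rail top [276.7 201.2] 0.78 [0.6494 0.0215 0.    ]
tri (array([0.64736816, 0.0210331 , 0.003403  ]), np.float64(0.0012327599266720572))
plate_tab side [327.1 164.1] 0.62 [ 0.4645 -0.0833  0.2515]
plate_tab top [343.7 241.7] 0.61 [ 0.5018 -0.1661  0.2515]
plate_tab wrist [281.5 286.4] 0.57 [ 0.4973 -0.1649  0.2515]
tri (array([ 0.50236513, -0.18226362,  0.19834806]), np.float64(0.013177864361177091))
plate_pane side [328.1 160.9] 0.69 [ 0.4929 -0.1748  0.2057]
plate_pane top [336.7 246.1] 0.52 [ 0.4957 -0.1552  0.2057]
tri (array([ 0.49007568, -0.15454752,  0.21797523]), np.float64(0.003752159916873153))
934 [array([651.59,  21.04]), array([ 61.58, 310.13]), np.float64(0.18)]
```

Emit:
carry_out(
  moves=[
    {"x":0.5,"y":0.25,"z":0,"turn":0},
    {"x":0.8,"y":0.4,"z":0,"turn":0},
    {"x":0.9,"y":0.45,"z":0,"turn":0},
    {"x":0.9,"y":0.45,"z":0,"turn":0},
    {"x":0.9,"y":0.45,"z":0,"turn":0},
    {"x":0.7,"y":0.35,"z":0,"turn":0},
    {"x":0.5,"y":0.25,"z":0,"turn":0},
    {"x":0,"y":0,"z":0,"turn":0},
  ],
)

```text
t: 29.5
tool_pos: [0.5509, -0.0285, 0.239]
tool_rot: [-2.117, -2.321, -0.0]
contact_force: [-0.1, -0.2, -1.5]
opening: 0.0091
grip_force: 48.8
```

Run:
```python
from h import *
ctrl.get_image("top")
W=shot("wrist","w11");p,h=hd();print(p,h,ctrl.get_obs()["t"])
for q,z in dict(prism_centre=.07,slide_rail=0,plate_tab=p[2]+.0128).items():
    px,c=mk("wrist",q)
    if px is not None: print(q,px,c,atz(W,px,z).round(4))
print(ctrl.look_for("wrist","slide_rail")[:1],ctrl.look_for("wrist","prism_centre")[:1])
im=cv2.imread("pics/w11.png");hs=cv2.cvtColor(im,cv2.COLOR_BGR2HSV)
m=cv2.inRange(hs,(15,120,60),(32,255,255));cv2.imwrite("pics/m11.png",m)
n,l,st,_=cv2.connectedComponentsWithStats(m)
for k in range(1,n):
    if st[k,4]>400:
        ys,xs=np.nonzero(l==k);P=np.array([atz(W,(x,y),.03)[:2] for x,y in zip(xs,ys)])*1000
        print(st[k],[np.round(v,2) for v in cv2.minAreaRect(P.astype(np.float32))])
        # row profile
        for y in range(st[k,1],st[k,1]+st[k,3],14):
            r=xs[ys==y]; print(y,r.min(),r.max(),end=' | ')
        print()
```

```text
[ 0.55042254 -0.03029514  0.23897159] 0.08956725318108953 29.6
prism_centre [399.3 142.5] 0.91 [0.653  0.0185 0.07  ]
slide_rail [377.5 132. ] 0.81 [0.651  0.0207 0.    ]
plate_tab [282.6 285.1] 0.73 [ 0.5512 -0.0292  0.2518]
[{'rect': [337.0, 1.5, 110.0, 268.5], 'confidence': 0.56}] [{'rect': [352.6, 88.9, 96.8, 86.8], 'confidence': 0.88}]
[ 340    0   85  272 8438] [array([651.99,   4.32]), array([ 65.32, 278.32]), np.float64(0.59)]
0 384 419 | 14 382 417 | 28 380 414 | 42 378 412 | 56 376 410 | 70 374 407 | 84 372 405 | 98 361 402 | 112 358 422 | 126 356 373 | 140 354 371 | 154 352 369 | 168 355 372 | 182 358 388 | 196 356 385 | 210 354 383 | 224 352 380 | 238 350 378 | 252 340 379 | 266 342 384 | 
[537 344  23  68 728] [array([ 921.36, -273.6 ]), array([ 28.5 , 113.68]), np.float64(19.25)]
344 559 559 | 358 554 559 | 372 548 559 | 386 542 559 | 400 540 559 |
```

Run:
```python
from h import *
W=cam("wrist")
for z in (.015,.03):
  for a,b in [((384,0),(350,238)),((419,0),(378,238)),]:
    A,B=atz(W,a,z),atz(W,b,z);d=A-B;print(z,A.round(4),B.round(4),np.arctan2(d[1],d[0]).round(4))
A,B=atz(W,(361,98),.04),atz(W,(352,154),.04);d=A-B;print(A,B,np.arctan2(d[1],d[0]))
T=cam("top");im=cv2.imread("pics/top1.png");hs=cv2.cvtColor(im,cv2.COLOR_BGR2HSV)
m=cv2.inRange(hs,(15,110,110),(32,255,255));ys,xs=np.nonzero(m)
c=[]
for r in ((226,235),(320,329)):
    k=(xs>=r[0])&(xs<=r[1])&(ys>180)&(ys<215);c.append(atz(T,(xs[k].mean(),ys[k].mean()),.03))
d=c[0]-c[1];print(c,np.linalg.norm(d),np.arctan2(d[1],d[0]))
```

```text
0.015 [0.6316 0.1429 0.015 ] [ 0.6358 -0.104   0.015 ] 1.5879
0.015 [0.6649 0.1459 0.015 ] [ 0.6687 -0.1011  0.015 ] 1.5863
0.03 [0.6281 0.1391 0.03  ] [ 0.6321 -0.0978  0.03  ] 1.5879
0.03 [0.6599 0.1419 0.03  ] [ 0.6636 -0.095   0.03  ] 1.5863
[0.61849202 0.0524553  0.04      ] [ 0.61796804 -0.00193027  0.04      ] 1.561162057849124
[array([0.64620798, 0.16514491, 0.03      ]), array([ 0.65120001, -0.12465945,  0.03      ])] 0.2898473485555505 1.588020146484142
```

Run:
```python
from h import *
plan([.574,.0177,.2],.0165,7)
```

```text
{"x":0.27,"y":0.16,"z":0.22,"turn":0.010},{"x":0.27,"y":0.16,"z":0.22,"turn":0.010},{"x":0.27,"y":0.15,"z":0.22,"turn":0.010},{"x":0.27,"y":0.15,"z":0.22,"turn":0.010},{"x":0.27,"y":0.15,"z":0.22,"turn":0.010},{"x":0.27,"y":0.15,"z":0.22,"turn":0.010},{"x":0.28,"y":0.14,"z":0.22,"turn":0.010},
```

Emit:
carry_out(
  moves=[
    {"x":0.27,"y":0.16,"z":0.22,"turn":0.011},
    {"x":0.27,"y":0.16,"z":0.22,"turn":0.011},
    {"x":0.27,"y":0.15,"z":0.22,"turn":0.011},
    {"x":0.27,"y":0.15,"z":0.22,"turn":0.01},
    {"x":0.27,"y":0.15,"z":0.22,"turn":0.01},
    {"x":0.27,"y":0.15,"z":0.22,"turn":0.01},
    {"x":0.28,"y":0.14,"z":0.22,"turn":0.01},
    {"x":0,"y":0,"z":0,"turn":0},
  ],
)

```text
t: 30.65
tool_pos: [0.574, 0.0196, 0.1992]
tool_rot: [-2.201, -2.239, 0.002]
contact_force: [0.7, 0.2, -1.7]
opening: 0.0092
grip_force: 48.8
```

Run:
```python
from h import *
ctrl.get_image("top")
W=shot("wrist","w12");p,h=hd();print(p,h,ctrl.get_obs()["t"])
for q,z in dict(prism_centre=.07,slide_rail=0,plate_tab=p[2]+.0128).items():
    px,c=mk("wrist",q)
    if px is not None: print(q,px,c,atz(W,px,z).round(4))
im=cv2.imread("pics/w12.png");hs=cv2.cvtColor(im,cv2.COLOR_BGR2HSV)
m=cv2.inRange(hs,(15,120,60),(32,255,255))
for y in range(0,420,10):
    r=np.nonzero(m[y,300:480])[0]+300
    if len(r): print(y,r.min(),r.max(),len(r),atz(W,(r.min(),y),.04)[:2].round(4))
```

```text
[0.57426049 0.01873854 0.20035767] 0.016419535704368105 30.75
prism_centre [376.8 196.4] 0.73 [0.6529 0.0193 0.07  ]
slide_rail [358.9 173.6] 0.78 [ 0.6521  0.0231 -0.    ]
plate_tab [285.4 287.2] 0.87 [0.576  0.0189 0.2132]
0 347 408 62 [0.6218 0.1709]
10 343 407 65 [0.6191 0.1639]
20 345 394 50 [0.6212 0.1569]
30 353 390 38 [0.6282 0.1498]
40 352 389 38 [0.628  0.1425]
50 351 388 38 [0.6277 0.135 ]
60 351 387 37 [0.6283 0.1275]
70 350 386 31 [0.6281 0.1198]
80 350 385 36 [0.6287 0.112 ]
90 349 384 36 [0.6285 0.104 ]
100 349 384 36 [0.6291 0.0959]
110 348 383 36 [0.6289 0.0877]
120 348 382 35 [0.6295 0.0793]
130 347 381 35 [0.6293 0.0708]
140 347 380 34 [0.6299 0.0621]
150 333 402 70 [0.6181 0.053 ]
160 333 401 63 [0.6186 0.044 ]
170 333 400 44 [0.6192 0.0349]
180 332 399 27 [0.6189 0.0255]
190 332 363 19 [0.6194 0.016 ]
200 331 362 19 [0.6191 0.0063]
210 331 348 18 [ 0.6197 -0.0036]
220 334 349 16 [ 0.6232 -0.0136]
230 342 360 15 [ 0.6315 -0.0237]
240 341 371 25 [ 0.6313 -0.0342]
250 340 370 31 [ 0.631  -0.0449]
260 340 369 30 [ 0.6318 -0.0558]
270 339 369 31 [ 0.6316 -0.067 ]
280 339 368 30 [ 0.6323 -0.0783]
290 338 367 30 [ 0.6321 -0.0899]
300 336 372 37 [ 0.6308 -0.1018]
310 344 361 18 [ 0.6399 -0.1137]
```

Emit:
carry_out(
  moves=[
    {"x":0,"y":0,"z":0.4,"turn":0},
    {"x":0,"y":0,"z":0.6,"turn":0},
    {"x":0,"y":0,"z":0.7,"turn":0},
    {"x":0,"y":0,"z":0.7,"turn":0},
    {"x":0,"y":0,"z":0.7,"turn":0},
    {"x":0,"y":0,"z":0.5,"turn":0},
    {"x":0,"y":0,"z":0.25,"turn":0},
    {"x":0,"y":0,"z":0.04,"turn":0},
  ],
)

```text
t: 31.7
tool_pos: [0.5735, 0.0186, 0.1019]
tool_rot: [-2.203, -2.238, 0.002]
contact_force: [-0.2, -0.0, -1.3]
opening: 0.0086
grip_force: 48.8
```

Emit:
carry_out(
  moves=[
    {"x":0,"y":0,"z":0,"turn":0},
    {"x":0,"y":0,"z":0,"turn":0},
    {"x":0,"y":0,"z":0,"turn":0},
    {"x":0,"y":0,"z":0,"turn":0},
    {"x":0,"y":0,"z":0,"turn":0},
    {"x":0,"y":0,"z":0,"turn":0},
    {"x":0,"y":0,"z":0,"turn":0},
    {"x":0,"y":0,"z":0,"turn":0},
  ],
)

```text
t: 32.5
tool_pos: [0.5742, 0.0186, 0.1033]
tool_rot: [-2.204, -2.239, 0.0]
contact_force: [-0.1, 0.6, -2.4]
opening: 0.0093
grip_force: 48.8
```

Run:
```python
from h import *
S=shot("side","side2");T=shot("top","top2");W=shot("wrist","w13");o=ctrl.get_obs();print(hd(),o["t"],o["contact_force"],o["grip_force"])
for q,z in dict(prism_centre=.07,plate_pane=.07,plate_tab=.116,flap_bar=.274).items():
    pp=[(n,c,mk(n,q)) for n,c in (("side",S),("top",T),("wrist",W))]
    for n,c,(px,cf) in pp:
        if px is not None: print(q,n,px,cf,atz(c,px,z).round(4))
    ob=[(c,px) for n,c,(px,cf) in pp if px is not None and n!="top"]
    if len(ob)>1: print("tri",tri(ob))
```

```text
(array([0.57422505, 0.01860324, 0.10324503]), np.float64(0.01599860424799712)) 32.65 [ 0.2615452  -0.38239753 -0.43078593] 48.798919916152954
prism_centre side [251. 222.] 0.83 [0.6464 0.0139 0.07  ]
prism_centre wrist [420.8 243. ] 0.66 [0.653  0.0197 0.07  ]
tri (array([0.64544844, 0.02256032, 0.07799414]), np.float64(0.003876969594715631))
plate_pane side [276.5 225.8] 0.56 [ 0.5732 -0.0011  0.07  ]
plate_pane top [274.  218.9] 0.47 [0.5769 0.0214 0.07  ]
plate_tab side [273.5 216.6] 0.59 [0.5723 0.0174 0.116 ]
plate_tab top [276.9 216.9] 0.59 [0.5743 0.0125 0.116 ]
plate_tab wrist [282.  285.9] 0.75 [0.5746 0.0186 0.116 ]
tri (array([0.57392941, 0.01633926, 0.11393903]), np.float64(0.0011076987971414985))
flap_bar side [247.7 303.8] 0.49 [0.414  0.4243 0.274 ]
flap_bar top [375.3 202.4] 0.78 [ 0.6076 -0.2344  0.274 ]
```

```bash
python3 -c "
from station import ctrl
print(ctrl.finish_job())"
```

```text
the job is handed in; nothing more can be done
None
```

The job is handed in at about 33 s: the knob is at its mark, the fork is home, the flap stands open, and the plate is held still and square about 6 cm in front of the prism face, level with the prism. I have not seen the judge's verdict.

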